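# Change over the welding-rod cabinets

### The job

Change over the two welding-rod cabinets on the bench. First push up the drop-down door that was left hanging part open until it is fully shut, so that those rods stay dry; then pull the other cabinet's door all the way down and leave it open, so that the welder can take rods from it.

Things in the scene. Friction and masses are not known exactly. Their poses are not given: they have to be found in the camera images.
- door_wide (a joint): door angle in rad of the wider electrode cabinet (grey sheet metal, 210 mm wide, 185 mm high, 290 mm deep, round dial thermometer on its roof): 0 = shut and upright, 1.57 = fully down and level, opening down towards the robot's side. It starts hanging part open. The hinge is stiff, so the door stays where it is left; moving it takes up to about 8 N at the bar.
- bar_wide (a point): centre of the wider door's steel pull bar, 12 mm thick, 98 mm clear between its uprights, top of a hoop rising from the door's upper edge in the door's plane, 39 mm clear below it. Door 210 wide, 120 high, 12 thick. Turns with the door: z runs from hinge to bar (up when shut, level towards the robot when down), y along bar. Hinge axis 165 mm from here along -z, 65 mm above bench; cabinet roof 45 mm below the bar when shut.
- door_narrow (a joint): door angle in rad of the narrower electrode cabinet (grey sheet metal, 165 mm wide, 185 mm high, 290 mm deep, small mushroom vent on its roof): 0 = shut and upright, 1.57 = fully down and level, opening down towards the robot's side. It starts shut. The hinge is stiff, so the door stays where it is left; moving it takes up to about 8 N at the bar.
- bar_narrow (a point): centre of the narrower door's steel pull bar, 12 mm thick, 98 mm clear between its uprights, top of a hoop rising from the door's upper edge in the door's plane, 39 mm clear below it. Door 165 wide, 120 high, 12 thick. Turns with the door: z runs from hinge to bar (up when shut, level towards the robot when down), y along bar. Hinge axis 165 mm from here along -z, 65 mm above bench; cabinet roof 45 mm below the bar when shut.

How it is judged:
By the outcome, as a careful person would: the job done as asked, in the order asked, and still so for the second after the job is handed in, with the robot touching nothing.
It also fails if it takes over 64 s, if anything falls off the work surface, if the arm or the gripper's body presses on something with over 40 N, if the wrist force passes 120 N, or if a joint passes its speed limit or range.

### The arm

A 6-joint arm with a two-finger parallel gripper is mounted at the origin on the work surface. World frame = base frame: x ahead of the robot, y to its left, z up, the work surface at z = 0. Lengths are in m, angles in degrees, forces in N, time in s.
With the tool pointing down it reaches from about 0.4 to 0.825 m from the base axis. Payload 7 kg.
Tool frame: the origin (TCP) lies at the very end of the fingers, on their centre line; the grasp point (between the pads) lies r.pinch_z behind it (r.pinch_z is the distance from the TCP to the grasp point, in m); z points along the fingers, y is the direction in which the jaws open and shut (so a half turn about z gives the same grasp; the last joint's range is limited). The gripper opens to 88 mm and grips with 3 to 60 N. Pads are 19 mm wide; open, the fingers measure 130 mm over their backs; the gripper's body (78 mm by 193 mm) begins 47 mm behind the grasp point.
Start: joints at [89.96, 20.546, 0.682, 0, -70.136, -16.507], TCP at [0.192, 0.647, 0.227] pointing down, gripper open.
Joint ranges: [-176.03, 176.03], [-82.01, 121.73], [-58.28, 71.71], [-173.87, 95.51], [-174.79, -0.11], [-173.66, 173.66]. Speed limits (degrees/s): [136.94, 136.94, 172.46, 180, 180, 180].

### API

Orientations are given as [roll, pitch, yaw] about the fixed x, y, z axes, in that order (R = Rz(yaw) Ry(pitch) Rx(roll)).
In Python, from plant import r gives the robot as it stands. The module is installed in compiled form; this text tells all that it offers.
- The arm moves only by the tool servo_tool, never from a script. Its argument "steps" is a list of rows, each a list of 5 numbers: the finger opening in cm, from 0 to 8.76, then the shift along the tool's x, y, z in cm, then the turn about the tool's z in degrees. In form: [[fingers, x, y, z, spin], ...]. A call has 1 to 8 rows; each row shifts and turns the commanded pose from where the row before left it, along the tool's axes as they then stand; what a row does not reach is not made up. A row lasts 1/8 s, in which the tool goes at most 62.5 mm and 10.7 degrees, less where a joint would pass 70% of its speed; a pose out of reach is approached as far as the arm can. A call with a gripper value outside its range is refused whole. The fingers move at their own pace and stop on an object; "squeeze" is the grip in N (left out, the last holds). Time passes only in rows, so rows that do not move let the fingers close. It gives the time, the measured TCP pose, the force and the opening at its end, in the units of the state.
- r.get_state(): the state, without advancing time (a new reading comes with each control period).
- r.capture(name): name is "side" or "top" or "wrist"; returns the picture (400x640x3 uint8, red, green, blue); there is no depth.
- r.calibration(name): a dict with "K" (3x3 intrinsics, pixels), "dist_coeffs" ([k1, k2, p1, p2, k3] as OpenCV has them; the pictures are not rectified), "rvec" (rotation vector, rad) and "tvec" (3), from world to camera coordinates, as OpenCV has them; the wrist camera has in their place "tool_from_camera" (4x4, takes a point from camera to tool coordinates, whose origin is the TCP and whose axes are the flange's). Camera axes: x right, y down, z forward; pixel columns grow to the right and rows downward; lengths in m; the calibration is good to about 2 mm. A picture is of the moment at which its call begins: read the wrist's pose just before it. calibration takes no time and is no camera call.
- r.close_job(): hands the job in, once; it reports no verdict.
The state is a dict: "time_s": time; "joints": joint angles; "qd": joint speeds; "joint_torque": joint torques, N m; "tcp_pos": TCP position; "eef_rot": TCP orientation; "contact_force": force on the tool from outside, world axes, zero at the start; "moment": the same for the moment, N m; "gripper_width": finger opening in m.
Only numpy, scipy, OpenCV 4.12 (cv2) and the standard library are available. Lean on these libraries where they do the work, as an engineer would, in place of code of your own. Each camera call takes 0.05 s, during which the arm holds its last target.

## Working session

There is one attempt and no reset: what is moved stays moved. The work goes in short steps, Python scripts to look and compute and a tool call to move; the robot and the scene stay as the last step left them, time stands still between calls to the robot, and variables do not carry over. Pictures are saved under pics/ and viewed, and the job is handed in when it is done.

Besides the shell and the picture viewer there is one more tool, called after "Call:" by a JSON object that holds its "op" and its "data". servo_tool: Moves the arm, as the interface text tells. Its arguments: {"type":"object","properties":{"steps":{"type":"array","items":{"type":"array","items":{"type":"number"}}},"squeeze":{"type":"number"}},"required":["steps"]}

```bash
mkdir -p pics; python3 - <<'E'
from plant import r
import cv2
s=r.get_state()
for k,v in s.items(): print(k,v)
print(r.pinch_z)
for n in ["side","top","wrist"]:
    im=r.capture(n); cv2.imwrite(f"pics/{n}0.png",im[:,:,::-1]); print(n,r.calibration(n))
E
```

```text
time_s 0.0
joints [ 8.99599626e+01  2.05928891e+01  6.33005489e-01 -1.90697113e-02
 -7.01339599e+01 -1.65061149e+01]
qd [ 0.12005929 -0.11191107  0.01014791  0.05655401 -0.00461483  0.06725306]
joint_torque [ 1.37433013e-03 -5.82713664e+01  2.93049073e+01  6.99698567e+00
  6.95427079e-03 -1.62337628e-04]
tcp_pos [0.19213352 0.64657538 0.22560373]
eef_rot [ 1.79904930e+02 -9.47731874e-03 -1.65526394e+01]
contact_force [ 0.00863026 -0.32942259 -0.56062607]
moment [0.02489035 0.02921493 0.04800138]
gripper_width 0.0875411744207673
0.0188
side {'K': array([[500.25717542,   0.        , 320.66263028],
       [  0.        , 500.25717542, 200.61584694],
       [  0.        ,   0.        ,   1.        ]]), 'dist_coeffs': array([-0.02663101,  0.        ,  0.        ,  0.        ,  0.        ]), 'rvec': array([ 2.29357953, -0.6462944 ,  0.25598726]), 'tvec': array([-0.5442659 ,  0.36752776,  0.81975352])}
top {'K': array([[467.1686323 ,   0.        , 332.34657259],
       [  0.        , 467.1686323 , 195.71241722],
       [  0.        ,   0.        ,   1.        ]]), 'dist_coeffs': array([0.03049038, 0.        , 0.        , 0.        , 0.        ]), 'rvec': array([ 2.18518615, -2.16951195,  0.04566067]), 'tvec': array([0.00476871, 0.63224811, 0.95163087])}
wrist {'K': array([[296.52997476,   0.        , 326.47746889],
       [  0.        , 296.52997476, 199.9569256 ],
       [  0.        ,   0.        ,   1.        ]]), 'dist_coeffs': array([-0.03070965,  0.        ,  0.        ,  0.        ,  0.        ]), 'tool_from_camera': array([[-1.10745913e-03, -9.58374161e-01, -2.85513118e-01,
         7.69759329e-02],
       [ 9.99999288e-01, -9.34464420e-04, -7.42143777e-04,
         3.83005323e-04],
       [ 4.44449570e-04, -2.85513736e-01,  9.58374514e-01,
        -1.57972006e-01],
       [ 0.00000000e+00,  0.00000000e+00,  0.00000000e+00,
         1.00000000e+00]])}
```

View pics/side0.png

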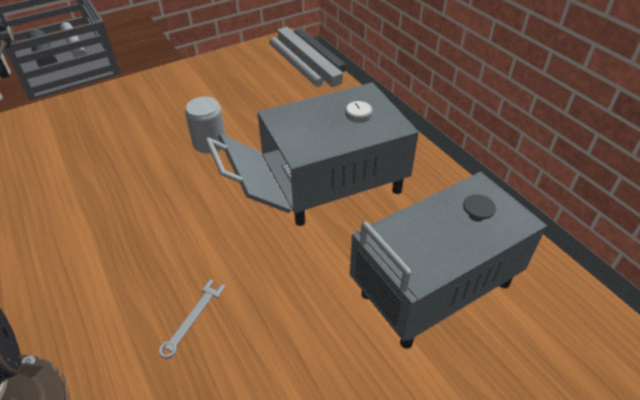

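View pics/top0.png

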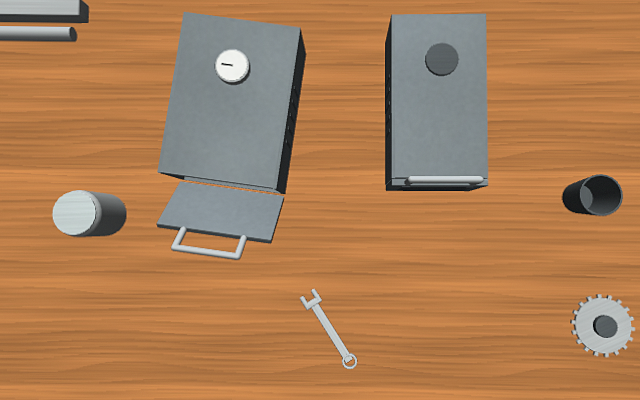

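View pics/wrist0.png

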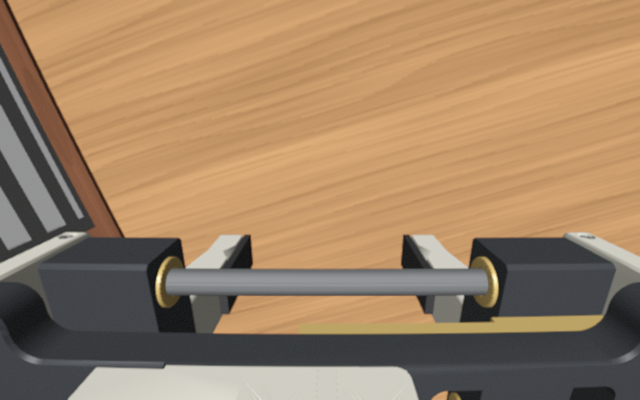

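The side view shows the wide cabinet (dial) with its door hanging well open, its bar around (215,158). The narrow cabinet is shut, with its bar around (385,255). In the top view the wide bar is near (208,255) and the narrow bar near (445,180). I'll zoom in to pick the bar ends.

```bash
python3 - <<'E'
import cv2,numpy as np
t=cv2.imread('pics/top0.png');s=cv2.imread('pics/side0.png')
def crop(im,x,y,w=100,h=75): return cv2.resize(im[y:y+h,x:x+w],(400,300),interpolation=cv2.INTER_CUBIC)
o=np.vstack([np.hstack([crop(t,160,200),crop(t,395,140)]),np.hstack([crop(s,190,120),crop(s,340,215)])])
for k in range(0,800,40): cv2.line(o,(k,0),(k,4 if k%80 else 10),(0,0,255),1); cv2.line(o,(k,300),(k,310),(0,0,255),1)
for k in range(0,600,40): cv2.line(o,(0,k),(10,k),(0,0,255),1); cv2.line(o,(400,k),(410,k),(0,0,255),1)
cv2.imwrite('pics/z0.png',o)
E
```

```text
(no output)
```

View pics/z0.png

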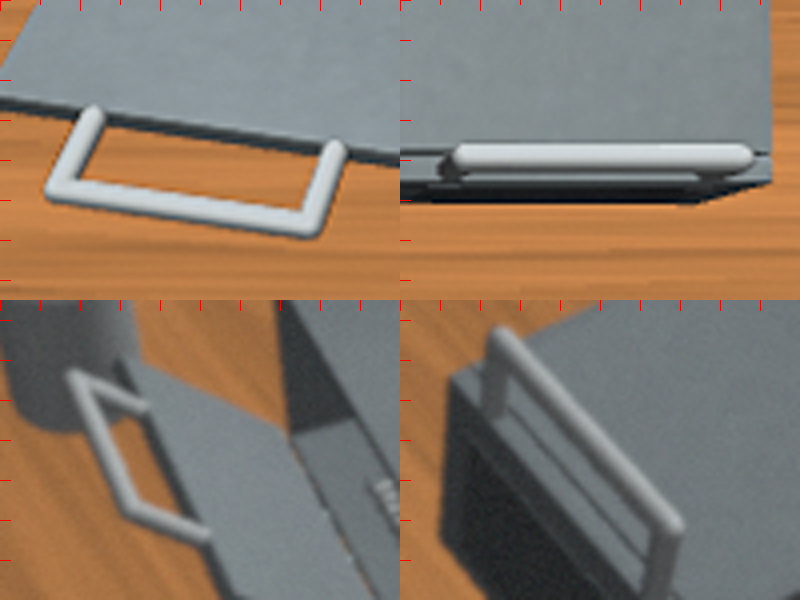

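```bash
cat > h.py <<'E'
import cv2,numpy as np
from plant import r
def ray(n,p):
    c=r.calibration(n);u=cv2.undistortPoints(np.array([[p]],float),c['K'],c['dist_coeffs'])[0,0]
    R=cv2.Rodrigues(c['rvec'])[0];d=R.T@np.array([u[0],u[1],1]);return -R.T@c['tvec'],d/np.linalg.norm(d)
def tri(pt,ps):
    a,d=ray('top',pt);b,e=ray('side',ps)
    k=np.linalg.lstsq(np.c_[d,-e],b-a,rcond=None)[0];P=a+k[0]*d;Q=b+k[1]*e
    return (P+Q)/2,np.linalg.norm(P-Q)
def onz(n,p,z):
    a,d=ray(n,p);return a+d*(z-a[2])/d[2]
E
python3 - <<'E'
from h import *
np.set_printoptions(precision=4,suppress=True)
for nm,L in dict(wide=[((174.2,246.5),(208.5,139)),((237.7,256),(222.2,171.2))],narrow=[((410.5,179),(365,223.7)),((481.2,179),(408.7,270.5))]).items():
    a,e=tri(*L[0]);b,f=tri(*L[1]);print(nm,a,b,'err',e,f,'mid',(a+b)/2,'len',np.linalg.norm(a-b),'dir',np.degrees(np.arctan2(*(a-b)[[1,0]])))
# roof corners at z .185
for p in [(183,13),(301,28),(159,173),(278,191),(391,14),(487,13),(391,178),(488,178)]: print(p,onz('top',p,.185))
# wide hoop feet, candle, wrench
print(onz('top',(75,213),.1))
E
```

```text
wide [0.5322 0.2781 0.1827] [0.5163 0.1677 0.1846] err 0.0003966660660824119 0.0007354231267105732 mid [0.5242 0.2229 0.1836] len 0.11156124789645253 dir 81.81113237844313
narrow [ 0.6474 -0.1228  0.2313] [ 0.6477 -0.2357  0.2341] err 0.0018274697380313205 0.001960982199568222 mid [ 0.6476 -0.1792  0.2327] len 0.11286182506584788 dir 90.1711511209262
(183, 13) [0.9444 0.2729 0.185 ]
(301, 28) [0.9178 0.0632 0.185 ]
(159, 173) [0.6592 0.3077 0.185 ]
(278, 191) [0.6291 0.0998 0.185 ]
(391, 14) [ 0.9425 -0.0951  0.185 ]
(487, 13) [ 0.9429 -0.262   0.185 ]
(391, 178) [ 0.6528 -0.0955  0.185 ]
(488, 178) [ 0.6537 -0.2611  0.185 ]
[0.5907 0.4995 0.1   ]
```

Every check agrees with the given sizes:
- **Bar lengths:** about 111–113 mm against the expected 110.
- **Narrow bar height:** 0.2327 m against 0.230.
- **Wide door:** bar at z 0.184, which puts the door about 44° open.
- **Wide cabinet:** yawed about 8°.

Next I'll raise the tool and turn it so that tool y points outward from the wide door (yaw −98).

Call:
{"op": "servo_tool", "data": {"steps": [[5, 0, 0, -1, 10.2], [5, 0, 0, -1, 10.2], [5, 0, 0, -1, 10.2], [5, 0, 0, -1, 10.2], [5, 0, 0, -1, 10.2], [5, 0, 0, -1, 10.2], [5, 0, 0, -1, 10.2], [5, 0, 0, -1, 10.2]], "squeeze": 30}}

```text
time_s: 1.15
tcp_pos: [0.1922, 0.6468, 0.3065]
eef_rot: [180.0, -0.0, -98.5]
contact_force: [0.2, 0.2, 0.2]
gripper_width: 0.0501
```

```bash
cat >> h.py <<'E'
def delta(goal):
    s=r.get_state();R=__import__('scipy.spatial.transform',fromlist=['Rotation']).Rotation.from_euler('xyz',s['eef_rot'],degrees=True).as_matrix()
    print('t',s['time_s'],'tcp',s['tcp_pos'].round(4),'rot',s['eef_rot'].round(2),'F',s['contact_force'].round(1),'w',round(s['gripper_width'],4),'joints',s['joints'].round(0))
    print('tool shift cm',(R.T@(np.array(goal)-s['tcp_pos'])*100).round(2))
E
python3 -c "
from h import *
delta([.5242,.2229,.29])"
```

```text
t 1.15 tcp [0.1922 0.6468 0.3065] rot [ 1.800e+02 -4.000e-02 -9.848e+01] F [0.2 0.2 0.2] w 0.0501 joints [ 90.  19.   8.  -0. -80. -98.]
tool shift cm [ 37.03 -39.09   1.67]
```

Call:
{"op": "servo_tool", "data": {"steps": [[5, 3.7, -3.9, 0, 0], [5, 3.7, -3.9, 0, 0], [5, 3.7, -3.9, 0, 0], [5, 3.7, -3.9, 0, 0], [5, 3.7, -3.9, 0, 0], [5, 3.7, -3.9, 0, 0], [5, 3.7, -3.9, 0, 0], [5, 3.7, -3.9, 0, 0]]}}

```text
time_s: 2.15
tcp_pos: [0.4599, 0.3083, 0.3066]
eef_rot: [180.0, 0.0, -98.1]
contact_force: [0.3, 0.5, -0.3]
gripper_width: 0.05
```

```bash
python3 -c "
from h import *
delta([.5242,.2229,.29])"
```

```text
t 2.15 tcp [0.4599 0.3083 0.3066] rot [ 1.800e+02  1.000e-02 -9.813e+01] F [ 0.3  0.5 -0.3] w 0.05 joints [ 54.   7.  -7.  -0. -76. -62.]
tool shift cm [ 7.54 -7.58  1.66]
```

Call:
{"op": "servo_tool", "data": {"steps": [[5, 3.75, -3.8, 0, 0], [5, 3.75, -3.8, 1.6, 0], [5, 0, 0, 0, 0], [5, 0, 0, 0, 0]]}}

```text
time_s: 2.65
tcp_pos: [0.5238, 0.2245, 0.2904]
eef_rot: [180.0, -0.0, -98.2]
contact_force: [-1.0, 1.0, 0.7]
gripper_width: 0.0498
```

```bash
python3 -c "
from h import *
delta([.5242,.2229,.166])
for n in ['wrist','side']: cv2.imwrite(f'pics/{n}1.png',r.capture(n)[:,:,::-1])
"
```

```text
t 2.65 tcp [0.5238 0.2245 0.2904] rot [ 1.7998e+02 -2.0000e-02 -9.8210e+01] F [-1.   1.   0.7] w 0.0498 joints [ 43.   9.  -7.  -0. -74. -51.]
tool shift cm [ 0.15 -0.07 12.44]
```

View pics/wrist1.png

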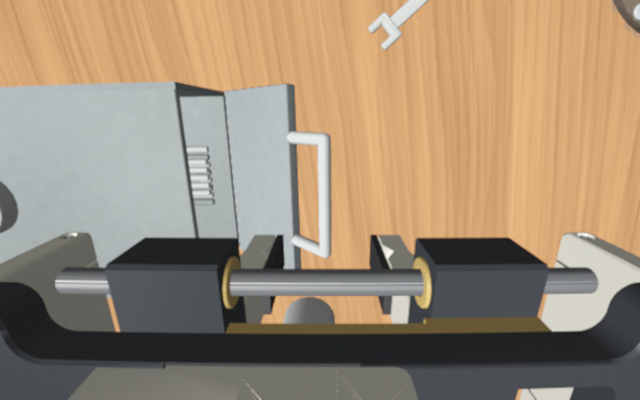

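View pics/side1.png

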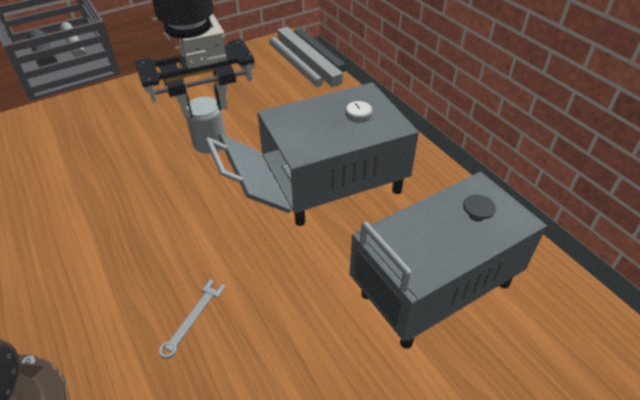

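```bash
cat >> h.py <<'E'
from scipy.spatial.transform import Rotation as Ro
def proj(n,P):
    c=r.calibration(n);P=np.atleast_2d(np.array(P,float))
    if n=='wrist':
        s=r.get_state();R=Ro.from_euler('xyz',s['eef_rot'],degrees=True).as_matrix()
        T=np.eye(4);T[:3,:3]=R;T[:3,3]=s['tcp_pos'];W=np.linalg.inv(T@c['tool_from_camera']);rv,tv=cv2.Rodrigues(W[:3,:3])[0],W[:3,3]
    else: rv,tv=c['rvec'],c['tvec']
    return cv2.projectPoints(P,rv,tv,c['K'],c['dist_coeffs'])[0][:,0].round(0)
E
python3 -c "
from h import *
P=[[.5322,.2781,.1827],[.5163,.1677,.1846],r.get_state()['tcp_pos']]
print(proj('wrist',P),proj('side',P),proj('top',P))
cv2.imwrite('pics/top1.png',r.capture('top')[:,:,::-1])"
```

```text
[[325. 250.]
 [325. 135.]
 [326. 250.]] [[208. 139.]
 [222. 171.]
 [205. 110.]] [[174. 246.]
 [238. 256.]
 [183. 256.]]
```

View pics/top1.png

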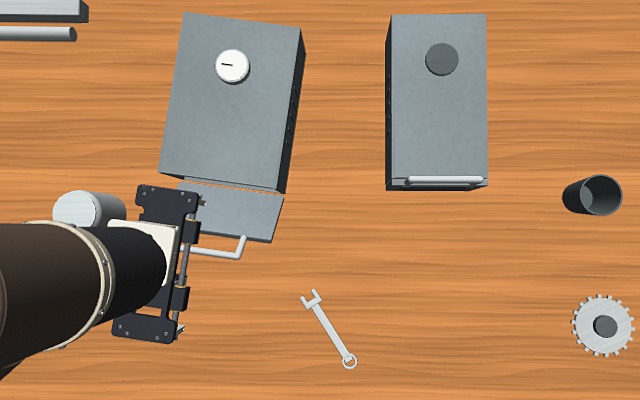

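The wrist view shows the bar between the fingers at x≈325, rows 140–250. That matches the predicted (325, 135–250), so I'll descend.

Call:
{"op": "servo_tool", "data": {"steps": [[5, 0.15, -0.1, 3.1, 0], [5, 0, 0, 3.1, 0], [5, 0, 0, 3.1, 0], [5, 0, 0, 1.6, 0], [5, 0, 0, 1.5, 0], [5, 0, 0, 0, 0]]}}

```text
time_s: 3.55
tcp_pos: [0.5242, 0.2232, 0.166]
eef_rot: [180.0, -0.1, -98.1]
contact_force: [-0.7, -0.0, 0.3]
gripper_width: 0.0501
```

Call:
{"op": "servo_tool", "data": {"steps": [[0, 0, 0, 0, 0], [0, 0, 0, 0, 0], [0, 0, 0, 0, 0], [0, 0, 0, 0, 0]], "squeeze": 30}}

```text
time_s: 4.05
tcp_pos: [0.5246, 0.2231, 0.1668]
eef_rot: [-180.0, 0.0, -98.2]
contact_force: [0.4, -1.2, -0.2]
gripper_width: 0.0157
```

```bash
python3 -c "
from h import *
delta([.638,.207,.2125])
for n in ['wrist','side']: cv2.imwrite(f'pics/{n}2.png',r.capture(n)[:,:,::-1])
"
```

```text
t 4.05 tcp [0.5246 0.2231 0.1668] rot [-1.7998e+02  2.0000e-02 -9.8150e+01] F [ 0.4 -1.2 -0.2] w 0.0157 joints [ 43.  13. -18.   0. -59. -51.]
tool shift cm [-1.000e-02 -1.145e+01 -4.560e+00]
```

View pics/wrist2.png

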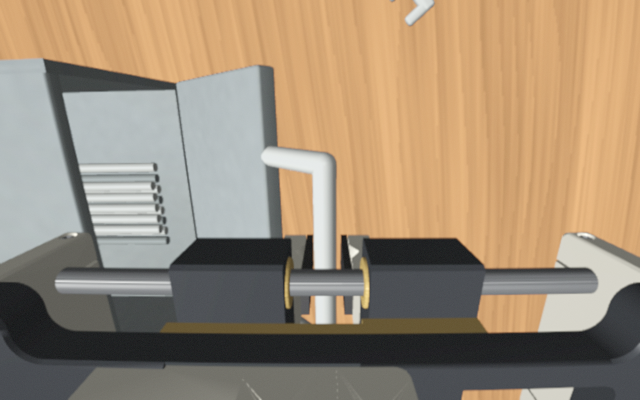

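View pics/side2.png

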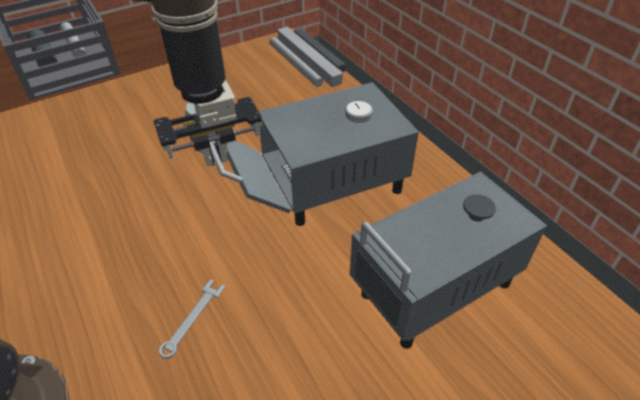

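The wrist view shows the bar at x≈325 between the nearly closed fingers, with the inner finger through the hoop. I'll finish closing and start the arc.

Call:
{"op": "servo_tool", "data": {"steps": [[0, 0, 0, 0, 0], [0, 0, 0, 0, 0], [0, 0, -0.6, -0.52, 0], [0, 0, -0.6, -0.52, 0], [0, 0, -0.64, -0.46, 0], [0, 0, -0.64, -0.46, 0], [0, 0, -0.68, -0.4, 0], [0, 0, -0.68, -0.4, 0]]}}

```text
time_s: 5.15
tcp_pos: [0.56, 0.2183, 0.1954]
eef_rot: [179.8, -0.0, -98.1]
contact_force: [-16.5, 5.5, 13.4]
gripper_width: 0.0108
```

```bash
python3 -c "
from h import *
delta([.638,.207,.2125])
for n in ['side']: cv2.imwrite(f'pics/{n}3.png',r.capture(n)[:,:,::-1])
"
```

```text
t 5.15 tcp [0.56   0.2183 0.1954] rot [179.75  -0.   -98.11] F [-16.5   5.5  13.4] w 0.0108 joints [ 40.  15. -11.  -0. -64. -48.]
tool shift cm [ 0.02 -7.88 -1.74]
```

View pics/side3.png

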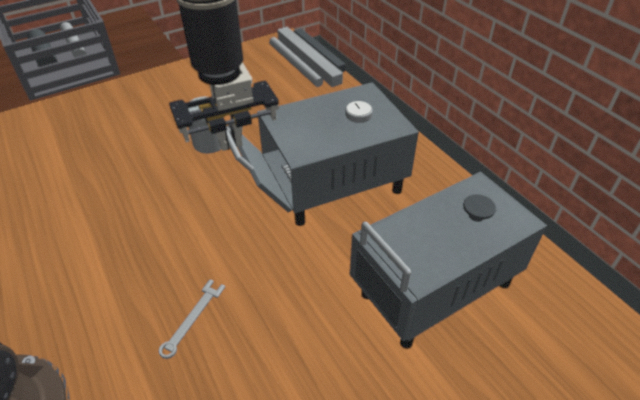

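Force is about 20 N radial, so my arc runs slightly tight. I'll add a little lift and carry on.

Call:
{"op": "servo_tool", "data": {"steps": [[0, 0, -0.6, -0.5, 0], [0, 0, -0.7, -0.33, 0], [0, 0, -0.75, -0.28, 0], [0, 0, -0.75, -0.25, 0], [0, 0, -0.77, -0.2, 0], [0, 0, -0.77, -0.18, 0]]}}

```text
time_s: 5.95
tcp_pos: [0.6045, 0.2121, 0.213]
eef_rot: [179.9, 0.0, -98.1]
contact_force: [-7.3, 3.4, 6.0]
gripper_width: 0.011
```

```bash
python3 -c "
from h import *
delta([.638,.207,.2145])
"
```

```text
t 5.95 tcp [0.6045 0.2121 0.213 ] rot [ 1.799e+02  3.000e-02 -9.810e+01] F [-7.3  3.4  6. ] w 0.011 joints [ 37.  18.  -5.  -0. -67. -45.]
tool shift cm [ 0.03 -3.39 -0.16]
```

Call:
{"op": "servo_tool", "data": {"steps": [[0, 0, -0.75, -0.12, 0], [0, 0, -0.75, -0.08, 0], [0, 0, -0.75, -0.05, 0], [0, 0, -0.6, 0, 0], [0, 0, -0.4, 0, 0], [0, 0, 0, 0, 0]]}}

```text
time_s: 6.7
tcp_pos: [0.6381, 0.2075, 0.2162]
eef_rot: [-179.9, 0.1, -98.1]
contact_force: [-3.3, 2.3, 8.1]
gripper_width: 0.0112
```

```bash
python3 -c "
from h import *
delta([.638,.207,.2145])
"
```

```text
t 6.7 tcp [0.6381 0.2075 0.2162] rot [-1.7993e+02  7.0000e-02 -9.8110e+01] F [-3.3  2.3  8.1] w 0.0112 joints [ 35.  20.  -1.  -0. -69. -43.]
tool shift cm [0.05 0.   0.17]
```

Call:
{"op": "servo_tool", "data": {"steps": [[0, 0, -0.3, 0, 0], [0, 0, -0.2, 0, 0], [0, 0, -0.1, 0, 0], [0, 0, 0, 0, 0]]}}

```text
time_s: 7.2
tcp_pos: [0.6427, 0.2069, 0.2161]
eef_rot: [179.9, 0.1, -98.1]
contact_force: [-8.6, 3.0, 10.6]
gripper_width: 0.0107
```

Call:
{"op": "servo_tool", "data": {"steps": [[0, 0, -0.2, 0, 0], [0, 0, -0.2, 0, 0], [0, 0, 0, 0, 0]]}}

```text
time_s: 7.58
tcp_pos: [0.6428, 0.2068, 0.216]
eef_rot: [179.6, 0.0, -98.1]
contact_force: [-25.0, 6.8, 19.6]
gripper_width: 0.0109
```

```bash
python3 -c "
from h import *
delta([.638,.207,.2145])
for n in ['side','top']: cv2.imwrite(f'pics/{n}4.png',r.capture(n)[:,:,::-1])
a=cv2.imread('pics/side4.png');b=cv2.imread('pics/top4.png')
cv2.imwrite('pics/z4.png',np.hstack([cv2.resize(a[80:240,180:340],(400,400)),cv2.resize(b[100:300,120:320],(400,400))]))
"
```

```text
t 7.575 tcp [0.6428 0.2068 0.216 ] rot [179.59   0.   -98.06] F [-25.    6.8  19.6] w 0.0109 joints [ 34.  21.   0.  -0. -69. -42.]
tool shift cm [0.05 0.47 0.16]
```

View pics/z4.png

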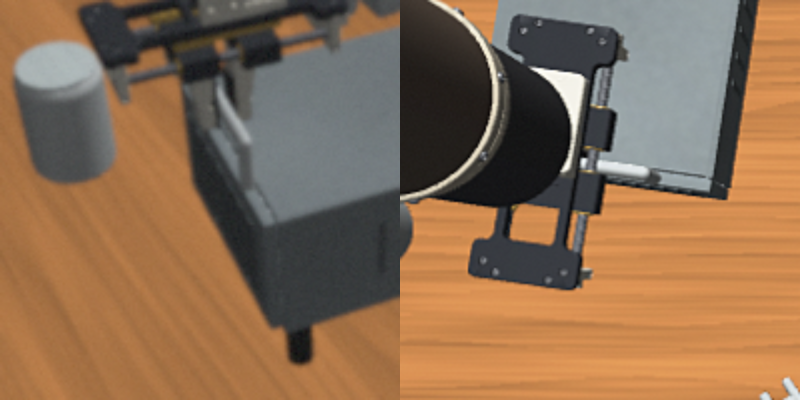

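The door is against its stop: the last 4 mm of command produced 0.1 mm of motion and the force rose. Both views show the wide door flush. I'll relax, open and lift.

Call:
{"op": "servo_tool", "data": {"steps": [[0, 0, 0.3, -0.2, 0], [2, 0, 0, 0, 0], [4, 0, 0, 0, 0], [5, 0, 0, 0, 0], [5, 0, 0, 0, 0], [5, 0, 0, 0, 0]]}}

```text
time_s: 8.43
tcp_pos: [0.6447, 0.2058, 0.216]
eef_rot: [180.0, -0.0, -98.2]
contact_force: [0.2, 0.5, 0.1]
gripper_width: 0.0494
```

```bash
python3 -c "
from h import *
delta([.638,.207,.2145])
"
```

```text
t 8.425 tcp [0.6447 0.2058 0.216 ] rot [ 1.800e+02 -1.000e-02 -9.816e+01] F [0.2 0.5 0.1] w 0.0494 joints [ 34.  21.   0.   0. -69. -42.]
tool shift cm [-0.02  0.68  0.15]
```

Call:
{"op": "servo_tool", "data": {"steps": [[5, 0, 0, -2, 0], [5, 0, 0, -3, 0], [5, 0, 0, -3, 0], [5, 0, 0, 0, -4.1], [5, 0, 0, 0, -4.1], [5, 0, 0, 0, 0]]}}

```text
time_s: 9.18
tcp_pos: [0.6446, 0.2059, 0.2961]
eef_rot: [180.0, -0.0, -90.0]
contact_force: [-0.0, -0.1, -0.2]
gripper_width: 0.0504
```

```bash
python3 -c "
from h import *
delta([.6476,-.179,.296])
"
```

```text
t 9.175 tcp [0.6446 0.2059 0.2961] rot [180.    -0.   -89.98] F [-0.  -0.1 -0.2] w 0.0504 joints [ 34.  19.   7.   0. -78. -34.]
tool shift cm [ 3.849e+01 -2.800e-01  1.000e-02]
```

Call:
{"op": "servo_tool", "data": {"steps": [[5, 4.8, -0.3, 0, 0], [5, 4.8, 0, 0, 0], [5, 4.8, 0, 0, 0], [5, 4.8, 0, 0, 0], [5, 4.8, 0, 0, 0], [5, 4.8, 0, 0, 0], [5, 4.8, 0, 0, 0], [5, 4.8, 0, 0, 0]]}}

```text
time_s: 10.18
tcp_pos: [0.6478, -0.1796, 0.2961]
eef_rot: [-180.0, -0.0, -90.1]
contact_force: [0.1, 1.1, -0.5]
gripper_width: 0.0504
```

Call:
{"op": "servo_tool", "data": {"steps": [[5, 0, 0, 0, 0], [5, 0, 0, 0, 0]]}}

```text
time_s: 10.42
tcp_pos: [0.6479, -0.1783, 0.2958]
eef_rot: [180.0, 0.0, -90.1]
contact_force: [0.4, 0.0, 0.3]
gripper_width: 0.0501
```

```bash
python3 -c "
from h import *
delta([.6476,-.179,.214])
P=[[.6474,-.1228,.2313],[.6477,-.2357,.2341]];print(proj('wrist',P))
for n in ['wrist','side','top']: cv2.imwrite(f'pics/{n}5.png',r.capture(n)[:,:,::-1])
"
```

```text
t 10.425 tcp [ 0.6479 -0.1783  0.2958] rot [ 1.7998e+02  1.0000e-02 -9.0060e+01] F [0.4 0.  0.3] w 0.0501 joints [  1.  18.   7.  -0. -78.  -1.]
tool shift cm [0.07 0.02 8.18]
[[327. 275.]
 [326. 140.]]
```

View pics/wrist5.png

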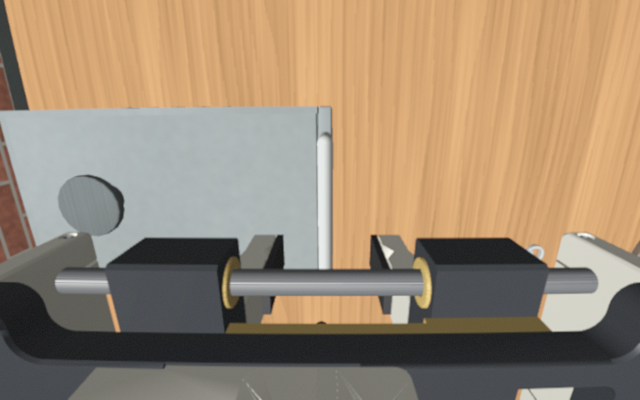

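View pics/side5.png

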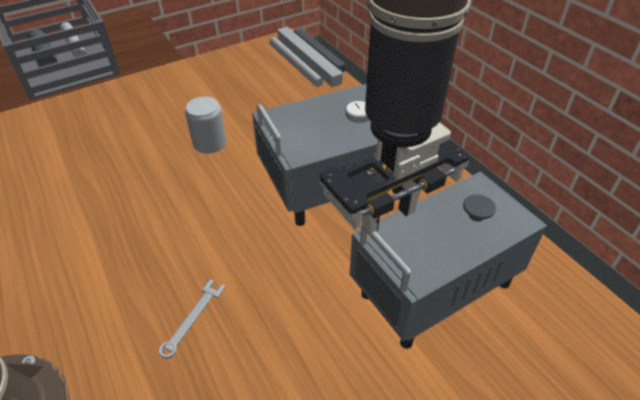

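View pics/top5.png

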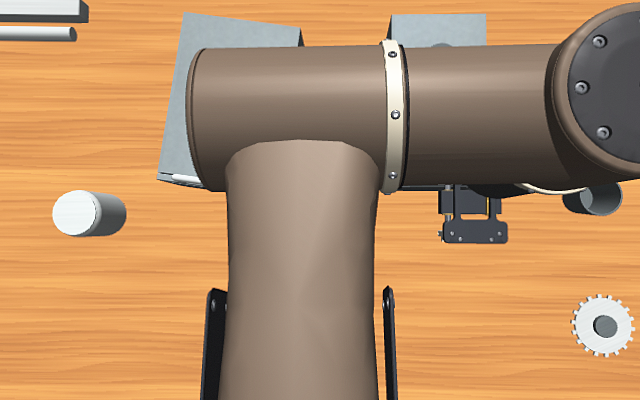

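The wrist view shows the narrow bar at x≈324 with its end at y≈135, against a predicted 326/140. The side view shows the wide door shut. Descending now.

Call:
{"op": "servo_tool", "data": {"steps": [[5, 0, 0, 2.7, 0], [5, 0, 0, 2.7, 0], [5, 0, 0, 1.7, 0], [5, 0, 0, 1.1, 0], [5, 0, 0, 0, 0], [3, 0, 0, 0, 0], [1, 0, 0, 0, 0], [0, 0, 0, 0, 0]]}}

```text
time_s: 11.58
tcp_pos: [0.6482, -0.1781, 0.2146]
eef_rot: [-180.0, -0.0, -90.0]
contact_force: [-0.3, -0.8, -0.7]
gripper_width: 0.0259
```

Call:
{"op": "servo_tool", "data": {"steps": [[0, 0, 0, 0, 0], [0, 0, 0, 0, 0], [0, 0, 0, 0, 0], [0, 0, 0, 0, 0]]}}

```text
time_s: 12.08
tcp_pos: [0.6483, -0.1781, 0.2143]
eef_rot: [-180.0, -0.0, -89.9]
contact_force: [2.1, -0.4, 0.5]
gripper_width: 0.0112
```

```bash
python3 -c "
from h import *
delta([.6476-.165,-.179,.0485])
t=np.radians(np.linspace(0,92,24));print(np.c_[np.degrees(t[1:]),16.5*np.diff(np.sin(t)),-16.5*np.diff(np.cos(t))].round(2))
cv2.imwrite('pics/wrist6.png',r.capture('wrist')[:,:,::-1])
"
```

```text
t 12.075 tcp [ 0.6483 -0.1781  0.2143] rot [-1.7996e+02 -1.0000e-02 -8.9940e+01] F [ 2.1 -0.4  0.5] w 0.0112 joints [  1.  21.  -1.   0. -69.  -1.]
tool shift cm [ 0.07 16.58 16.57]
[[4.00e+00 1.15e+00 4.00e-02]
 [8.00e+00 1.15e+00 1.20e-01]
 [1.20e+01 1.13e+00 2.00e-01]
 [1.60e+01 1.12e+00 2.80e-01]
 [2.00e+01 1.10e+00 3.60e-01]
 [2.40e+01 1.07e+00 4.30e-01]
 [2.80e+01 1.04e+00 5.00e-01]
 [3.20e+01 1.00e+00 5.80e-01]
 [3.60e+01 9.50e-01 6.40e-01]
 [4.00e+01 9.10e-01 7.10e-01]
 [4.40e+01 8.60e-01 7.70e-01]
 [4.80e+01 8.00e-01 8.30e-01]
 [5.20e+01 7.40e-01 8.80e-01]
 [5.60e+01 6.80e-01 9.30e-01]
 [6.00e+01 6.10e-01 9.80e-01]
 [6.40e+01 5.40e-01 1.02e+00]
 [6.80e+01 4.70e-01 1.05e+00]
 [7.20e+01 3.90e-01 1.08e+00]
 [7.60e+01 3.20e-01 1.11e+00]
 [8.00e+01 2.40e-01 1.13e+00]
 [8.40e+01 1.60e-01 1.14e+00]
 [8.80e+01 8.00e-02 1.15e+00]
 [9.20e+01 0.00e+00 1.15e+00]]
```

View pics/wrist6.png

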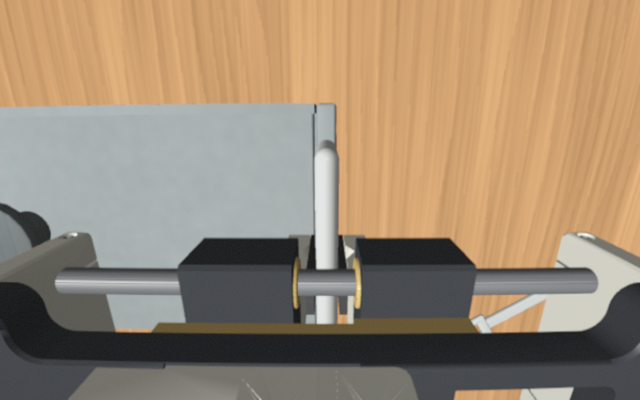

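The fingers hold the bar (11.2 mm opening, bar at x≈325 in the wrist view). Pulling along the arc.

Call:
{"op": "servo_tool", "data": {"steps": [[0, 0, 1.15, 0.04, 0], [0, 0, 1.15, 0.12, 0], [0, 0, 1.13, 0.2, 0], [0, 0, 1.12, 0.28, 0], [0, 0, 1.1, 0.36, 0], [0, 0, 1.07, 0.43, 0]]}}

```text
time_s: 12.88
tcp_pos: [0.5804, -0.178, 0.1998]
eef_rot: [-180.0, 0.0, -89.9]
contact_force: [3.4, 0.9, 3.6]
gripper_width: 0.0111
```

```bash
python3 -c "
from h import *
delta([.6483-.165*np.sin(np.radians(24)),-.178,.2143-.165*(1-np.cos(np.radians(24)))])
"
```

```text
t 12.875 tcp [ 0.5804 -0.178   0.1998] rot [-179.95    0.    -89.94] F [3.4 0.9 3.6] w 0.0111 joints [  1.  15. -11.   0. -64.  -1.]
tool shift cm [-0.   -0.08 -0.02]
```

Call:
{"op": "servo_tool", "data": {"steps": [[0, 0, 1.04, 0.5, 0], [0, 0, 1.0, 0.58, 0], [0, 0, 0.95, 0.64, 0], [0, 0, 0.91, 0.71, 0], [0, 0, 0.86, 0.77, 0], [0, 0, 0.8, 0.83, 0], [0, 0, 0.74, 0.88, 0]]}}

```text
time_s: 13.75
tcp_pos: [0.5172, -0.178, 0.15]
eef_rot: [180.0, 0.0, -89.9]
contact_force: [4.4, 2.8, 0.3]
gripper_width: 0.0109
```

```bash
python3 -c "
from h import *
delta([.6483-.165*np.sin(np.radians(52)),-.178,.2143-.165*(1-np.cos(np.radians(52)))])
cv2.imwrite('pics/side7.png',r.capture('side')[:,:,::-1])
"
```

```text
t 13.75 tcp [ 0.5172 -0.178   0.15  ] rot [ 1.800e+02  1.000e-02 -8.995e+01] F [4.4 2.8 0.3] w 0.0109 joints [  2.  12. -22.  -0. -56.  -1.]
tool shift cm [-0.   -0.1  -0.09]
```

View pics/side7.png

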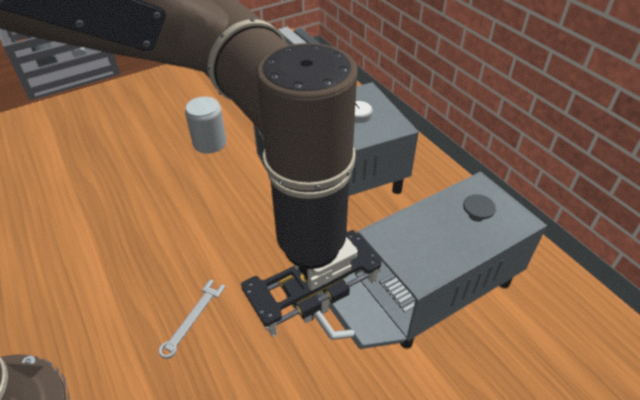

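The narrow door is about 52° down, the bar is still held, and the gripper body is clear of the cabinet front. Continuing.

Call:
{"op": "servo_tool", "data": {"steps": [[0, 0, 0.68, 0.93, 0], [0, 0, 0.61, 0.98, 0], [0, 0, 0.54, 1.02, 0], [0, 0, 0.47, 1.05, 0], [0, 0, 0.39, 1.08, 0], [0, 0, 0.32, 1.11, 0], [0, 0, 0.24, 1.13, 0]]}}

```text
time_s: 14.68
tcp_pos: [0.486, -0.1781, 0.0776]
eef_rot: [-179.9, -0.0, -89.9]
contact_force: [5.1, 4.2, 3.0]
gripper_width: 0.0108
```

```bash
python3 -c "
from h import *
delta([.6483-.165*np.sin(np.radians(80)),-.178,.2143-.165*(1-np.cos(np.radians(80)))])
"
```

```text
t 14.675 tcp [ 0.486  -0.1781  0.0776] rot [-1.7991e+02 -1.0000e-02 -8.9920e+01] F [5.1 4.2 3. ] w 0.0108 joints [  2.  14. -30.   0. -45.  -2.]
tool shift cm [-0.01  0.02 -0.04]
```

Call:
{"op": "servo_tool", "data": {"steps": [[0, 0, 0.16, 1.14, 0], [0, 0, 0.08, 1.0, 0], [0, 0, 0, 0.7, 0], [0, 0, 0, 0.3, 0], [0, 0, 0, 0, 0]]}}

```text
time_s: 15.3
tcp_pos: [0.4842, -0.1792, 0.0493]
eef_rot: [-179.8, -0.1, -89.8]
contact_force: [-4.3, 2.4, 31.8]
gripper_width: 0.011
```

Call:
{"op": "servo_tool", "data": {"steps": [[0, 0, 0, 0.15, 0], [0, 0, 0, 0, 0]]}}

```text
time_s: 15.55
tcp_pos: [0.4842, -0.1794, 0.0484]
eef_rot: [-179.8, -0.1, -89.8]
contact_force: [-5.9, 2.2, 38.1]
gripper_width: 0.0108
```

```bash
python3 -c "
from h import *
delta([.4833,-.178,.0485])
cv2.imwrite('pics/side8.png',r.capture('side')[:,:,::-1])
"
```

```text
t 15.55 tcp [ 0.4842 -0.1794  0.0484] rot [-1.7984e+02 -1.4000e-01 -8.9820e+01] F [-5.9  2.2 38.1] w 0.0108 joints [  2.  17. -32.   0. -41.  -2.]
tool shift cm [-0.14  0.09 -0.01]
```

View pics/side8.png

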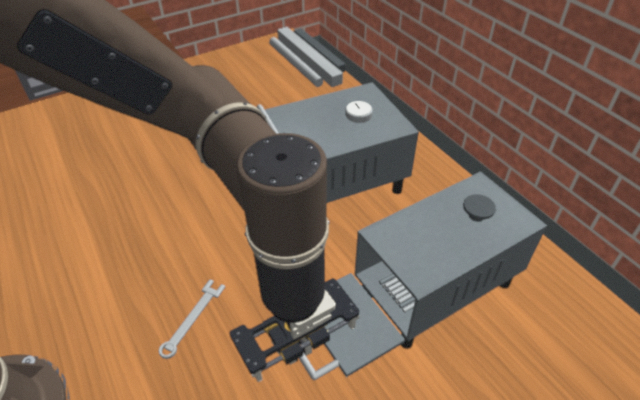

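The narrow door looks level and is against its stop. I'll unload, open modestly (the inner finger sits in the hoop) and lift.

Call:
{"op": "servo_tool", "data": {"steps": [[0, 0, 0, -0.3, 0], [2.4, 0, 0, 0, 0], [2.8, 0, 0, 0, 0], [2.8, 0, 0, 0, 0]]}}

```text
time_s: 16.1
tcp_pos: [0.4815, -0.1783, 0.047]
eef_rot: [179.9, 0.0, -90.0]
contact_force: [-0.1, -0.1, -0.6]
gripper_width: 0.0273
```

```bash
python3 -c "
from h import *
delta([.4833,-.178,.0485])"
```

```text
t 16.1 tcp [ 0.4815 -0.1783  0.047 ] rot [179.85   0.   -89.97] F [-0.1 -0.1 -0.6] w 0.0273 joints [  2.  17. -32.  -0. -41.  -2.]
tool shift cm [-0.03 -0.18 -0.15]
```

Call:
{"op": "servo_tool", "data": {"steps": [[2.8, 0, -0.25, 0, 0], [2.8, 0, 0, -1, 0], [2.8, 0, 0, -1.5, 0], [2.8, 0, 0, -3, 0], [2.8, 0, 0, -5, 0], [2.8, 0, 0, -5, 0], [2.8, 0, 0, -5, 0], [2.8, 0, 0, -4, 0]]}}

```text
time_s: 17.1
tcp_pos: [0.4852, -0.1783, 0.2966]
eef_rot: [-179.8, -0.0, -89.9]
contact_force: [1.0, -0.6, -0.4]
gripper_width: 0.0283
```

Call:
{"op": "servo_tool", "data": {"steps": [[2.8, -4, 0, 0, 0], [2.8, -5, 0, 0, 0], [2.8, -5, 0, 0, 0], [2.8, -5, 0, 0, 0], [2.8, -5, 0, 0, 0], [2.8, -5, 0, 0, 0], [2.8, -5, 0, 0, 0], [2.8, 0, 0, 0, 0]]}}

```text
time_s: 18.1
tcp_pos: [0.4847, 0.1644, 0.2937]
eef_rot: [-180.0, 0.0, -89.7]
contact_force: [-0.2, -0.6, 0.5]
gripper_width: 0.0283
```

Call:
{"op": "servo_tool", "data": {"steps": [[2.8, -5, 0, 0, 0], [2.8, -5, 0, 0, 0], [2.8, -5, 0, 0, 0], [2.8, -5, 0, 0, 0], [2.8, 0, 0, 0, 0], [2.8, 0, 0, 0, 0]]}}

```text
time_s: 18.85
tcp_pos: [0.4848, 0.3611, 0.2933]
eef_rot: [-180.0, -0.0, -89.9]
contact_force: [0.3, -0.4, -0.2]
gripper_width: 0.0283
```

```bash
python3 -c "
from h import *
delta([.4833,-.178,.0485])
for n in ['side','top']: cv2.imwrite(f'pics/{n}9.png',r.capture(n)[:,:,::-1])
for P in ([.6483-.165,-.123,.065],[.6483-.165,-.234,.065],[.640+.0077,.262,.23],[.645-.0077,.152,.23]): print(proj('side',P),proj('top',P))
"
```

```text
t 18.85 tcp [0.4848 0.3611 0.2933] rot [-180.     -0.    -89.94] F [ 0.3 -0.4 -0.2] w 0.0283 joints [ 55.  12.  -3.   0. -76. -55.]
tool shift cm [53.91  0.21 24.48]
[[282. 324.]] [[399. 271.]]
[[314. 376.]] [[456. 271.]]
[[259. 107.]] [[176. 177.]]
[[280. 137.]] [[242. 184.]]
```

View pics/side9.png

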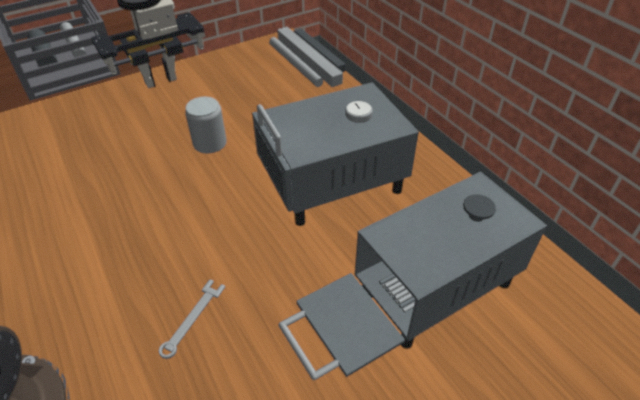

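View pics/top9.png

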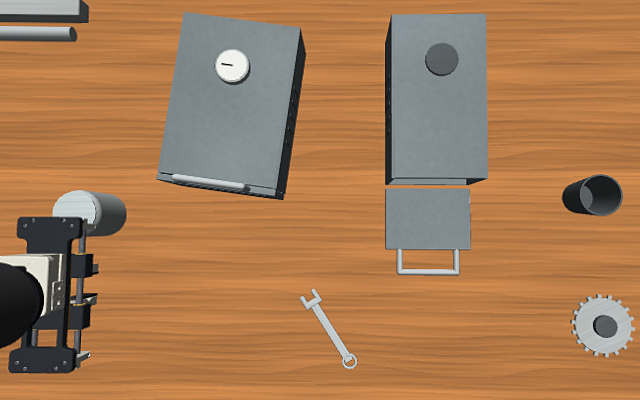

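Side view: narrow bar ends near (283,323) and (316,374), wide bar from (261,109). Top view: narrow bar (399–457, 271), wide bar (176,178)–(243,187). I'll zoom once to triangulate both.

```bash
python3 - <<'E'
import cv2,numpy as np
t=cv2.imread('pics/top9.png');s=cv2.imread('pics/side9.png')
def crop(im,x,y,w=100,h=75): return cv2.resize(im[y:y+h,x:x+w],(400,300),interpolation=cv2.INTER_CUBIC)
o=np.vstack([np.hstack([crop(t,160,150),crop(t,380,220)]),np.hstack([crop(s,230,90),crop(s,260,310)])])
cv2.imwrite('pics/z9.png',o)
E
```

```text
(no output)
```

View pics/z9.png

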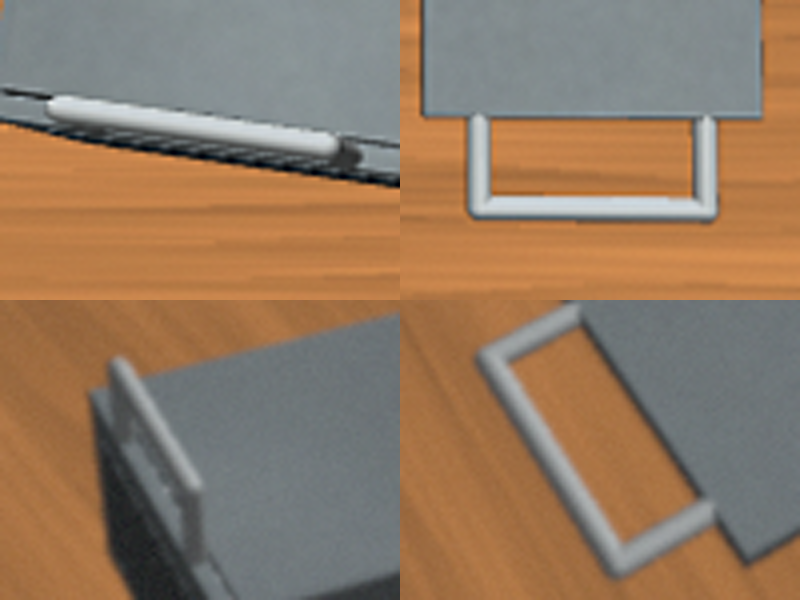

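```bash
python3 - <<'E'
from h import *
np.set_printoptions(precision=4,suppress=True)
for nm,L in dict(wide=[((174.5,176.7),(259.7,106.2)),((242,186.2),(278.2,136.2))],narrow=[((400,271.7),(282.5,324.2)),((456.2,271.7),(314.7,376.5))]).items():
    a,e=tri(*L[0]);b,f=tri(*L[1]);print(nm,a,b,'err',e,f,'mid',(a+b)/2)
E
```

```text
wide [0.6489 0.2635 0.2307] [0.6337 0.1519 0.2325] err 0.0015528949930324904 0.0014244149128216828 mid [0.6413 0.2077 0.2316]
narrow [ 0.4824 -0.1253  0.0678] [ 0.4828 -0.2348  0.0633] err 0.001957906416976519 0.0009395224126511904 mid [ 0.4826 -0.1801  0.0656]
```

Both doors check out: wide bar at z 0.232 (upright), narrow bar at z 0.066 (level). Nothing is in contact, so I'm handing in.

```bash
python3 -c "
from h import *
print(r.close_job()); s=r.get_state(); print(s['time_s'],s['contact_force'])"
```

```text
the job is handed in; nothing more can be done
None
the job is handed in; nothing more can be done
```

I pushed the wide cabinet's door up until it met its stop, then pulled the narrow cabinet's door down to its stop. I backed the arm clear and handed the job in at about 19 s.

- **Wide door:** shut. In the final pictures the bar centre is at z = 0.232 m, against 0.230 when upright, and the door is flush with the cabinet.
- **Narrow door:** fully down. The bar centre is at z = 0.066 m, against 0.065 when level, and 165 mm out from the hinge.
- **Forces:** the largest wrist-force reading was about 39 N, pressing the narrow door onto its stop, against the 120 N limit. At the end the gripper was touching nothing.
- **Disagreements:** the wide door's closing arc ran a few millimetres tight, with about 20 N along the door; I corrected it partway. The shut bar heights read 2–3 mm high in the images, within about the 2 mm calibration error. No other check failed.

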